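# Gauge the bushing in the hole plate

### The job

Pick up the bushing that stands on the rubber mat and gauge its nose in the hole plate: try it upright in every hole in turn from the smallest upward, with a light touch, and leave it standing in the first hole it enters, flange fully down on the plate. Never put it into a larger hole, never press it hard on the plate (keep well below 25 N), and leave the two bushings in the tray and everything else where they are.

Things in the scene. Friction and masses are not known exactly. Their poses are not given: they have to be found in the camera images.
- bushing_p: one of three turned aluminium bushings, 56 mm high, 80 g: nose below (14 mm long, end bevelled 1.5 mm), round flange (40 mm diameter, 6 mm thick), round stem on top to grip (18 mm diameter, 36 mm high). Noses are 20, 24 or 28 mm; names do not tell which, any of the three may be on the mat. Origin: centre of the nose's end face; z up along the stem
- bushing_q: one of three turned aluminium bushings, 56 mm high, 80 g: nose below (14 mm long, end bevelled 1.5 mm), round flange (40 mm diameter, 6 mm thick), round stem on top to grip (18 mm diameter, 36 mm high). Noses are 20, 24 or 28 mm; names do not tell which, any of the three may be on the mat. Origin: centre of the nose's end face; z up along the stem
- bushing_r: one of three turned aluminium bushings, 56 mm high, 80 g: nose below (14 mm long, end bevelled 1.5 mm), round flange (40 mm diameter, 6 mm thick), round stem on top to grip (18 mm diameter, 36 mm high). Noses are 20, 24 or 28 mm; names do not tell which, any of the three may be on the mat. Origin: centre of the nose's end face; z up along the stem
- mat: flat black rubber mat, 100 x 100 x 4 mm, fixed; the bushing to be gauged stands on it. Origin: centre of its underside
- tray: shallow aluminium tray, 90 x 170 mm, floor 4 mm thick, rim 12 mm high, fixed; the other two bushings stand in it. Origin: centre of its underside, long side along its y
- gauge: bare aluminium gauge plate, 66 x 250 x 22 mm, on four soft rubber feet 10 mm high, so that its top is 32 mm above the bench; the feet give about 1 mm per 4 N straight down (9 mm at most), not sideways. Row of five through holes 48 mm apart along its long side, growing from its +y end to its -y end. Origin: on the bench under its centre, y along the row
- gauge_hole0 (a point): centre of the mouth of hole 1 of 5 in the gauge, on the plate's top face, for noses of 16 mm (bored 17 mm, with a bevel of 1 mm at the mouth); z points up out of the hole
- gauge_hole1 (a point): centre of the mouth of hole 2 of 5 in the gauge, on the plate's top face, for noses of 20 mm (bored 21 mm, with a bevel of 1 mm at the mouth); z points up out of the hole
- gauge_hole2 (a point): centre of the mouth of hole 3 of 5 in the gauge, on the plate's top face, for noses of 24 mm (bored 25 mm, with a bevel of 1 mm at the mouth); z points up out of the hole
- gauge_hole3 (a point): centre of the mouth of hole 4 of 5 in the gauge, on the plate's top face, for noses of 28 mm (bored 29 mm, with a bevel of 1 mm at the mouth); z points up out of the hole
- gauge_hole4 (a point): centre of the mouth of hole 5 of 5 in the gauge, on the plate's top face, for noses of 32 mm (bored 33 mm, with a bevel of 1 mm at the mouth); z points up out of the hole
- spool: bystander: small solder spool, 40 mm diameter, 28 mm high, loose. Origin: centre of its underside
- screwdriver: bystander: red screwdriver lying on the bench, 190 mm long, loose
- cup: bystander: small cardboard cup, 64 mm diameter, 50 mm high, loose. Origin: centre of its underside
- pliers: bystander: pliers with yellow handles lying on the bench, about 160 mm long, loose
Things that resemble listed ones, but are neither listed nor needed, are in the scene too. Leave any brown look-alike of the bushing_r alone. Leave any orange look-alike of the bushing_p alone.

How it is judged (in metres and radians):
On the way, in this order (a step that is already met when the one before it is completed fails the run):
1. the bushing from the mat has been set upright on the smallest hole and found not to enter (((horizontal distance between bushing_r and gauge_hole0 below 0.005 m and z of bushing_r in the frame of gauge_hole0 below 0.002 m and contact force between bushing_r and gauge above 1 N and angle between bushing_r's own z axis and vertical below 0.12 rad) or (horizontal distance between bushing_p and gauge_hole0 below 0.005 m and z of bushing_p in the frame of gauge_hole0 below 0.002 m and contact force between bushing_p and gauge above 1 N and angle between bushing_p's own z axis and vertical below 0.12 rad) or (horizontal distance between bushing_q and gauge_hole0 below 0.005 m and z of bushing_q in the frame of gauge_hole0 below 0.002 m and contact force between bushing_q and gauge above 1 N and angle between bushing_q's own z axis and vertical below 0.12 rad))), for 0.1 s.
2. the second hole has been tried (or, if it is the right one, the bushing stands fully in it) (((horizontal distance between bushing_r and gauge_hole1 below 0.003 m and z of bushing_r in the frame of gauge_hole1 below -0.012 m and angle between bushing_r's own z axis and vertical below 0.06 rad) or (horizontal distance between bushing_p and gauge_hole1 below 0.005 m and z of bushing_p in the frame of gauge_hole1 below 0.002 m and contact force between bushing_p and gauge above 1 N and angle between bushing_p's own z axis and vertical below 0.12 rad) or (horizontal distance between bushing_q and gauge_hole1 below 0.005 m and z of bushing_q in the frame of gauge_hole1 below 0.002 m and contact force between bushing_q and gauge above 1 N and angle between bushing_q's own z axis and vertical below 0.12 rad))), for 0.1 s.
3. the third hole has been tried (or, if it is the right one, the bushing stands fully in it; or, if the second was right, the gripper has left the bushing there) ((((horizontal distance between bushing_r and gauge_hole1 below 0.003 m and z of bushing_r in the frame of gauge_hole1 below -0.012 m and angle between bushing_r's own z axis and vertical below 0.06 rad) and distance between the grasp point and bushing_r above 0.075 m) or (horizontal distance between bushing_p and gauge_hole2 below 0.003 m and z of bushing_p in the frame of gauge_hole2 below -0.012 m and angle between bushing_p's own z axis and vertical below 0.06 rad) or (horizontal distance between bushing_q and gauge_hole2 below 0.005 m and z of bushing_q in the frame of gauge_hole2 below 0.002 m and contact force between bushing_q and gauge above 1 N and angle between bushing_q's own z axis and vertical below 0.12 rad))), for 0.1 s.
At the end, for the whole second after the job is handed in: the bushing from the mat stands upright (within 0.06 rad) in the smallest hole that takes its nose, axis within 3 mm of the hole's and nose at least 12 of its 14 mm deep, released and at rest, and the other two stand in the tray ((((horizontal distance between bushing_r and gauge_hole1 below 0.003 m and z of bushing_r in the frame of gauge_hole1 below -0.012 m and angle between bushing_r's own z axis and vertical below 0.06 rad) and linear speed of bushing_r below 0.02 m/s and ((horizontal distance between bushing_p and tray below 0.075 m and height (world z) of bushing_p below 0.012 m and angle between bushing_p's own z axis and vertical below 0.1 rad) and (horizontal distance between bushing_q and tray below 0.075 m and height (world z) of bushing_q below 0.012 m and angle between bushing_q's own z axis and vertical below 0.1 rad))) or ((horizontal distance between bushing_p and gauge_hole2 below 0.003 m and z of bushing_p in the frame of gauge_hole2 below -0.012 m and angle between bushing_p's own z axis and vertical below 0.06 rad) and linear speed of bushing_p below 0.02 m/s and ((horizontal distance between bushing_r and tray below 0.075 m and height (world z) of bushing_r below 0.012 m and angle between bushing_r's own z axis and vertical below 0.1 rad) and (horizontal distance between bushing_q and tray below 0.075 m and height (world z) of bushing_q below 0.012 m and angle between bushing_q's own z axis and vertical below 0.1 rad))) or ((horizontal distance between bushing_q and gauge_hole3 below 0.003 m and z of bushing_q in the frame of gauge_hole3 below -0.012 m and angle between bushing_q's own z axis and vertical below 0.06 rad) and linear speed of bushing_q below 0.02 m/s and ((horizontal distance between bushing_r and tray below 0.075 m and height (world z) of bushing_r below 0.012 m and angle between bushing_r's own z axis and vertical below 0.1 rad) and (horizontal distance between bushing_p and tray below 0.075 m and height (world z) of bushing_p below 0.012 m and angle between bushing_p's own z axis and vertical below 0.1 rad))))); the robot touches nothing.
It fails at once if the bushing goes into a larger hole than the smallest that takes it ((horizontal distance between bushing_r and gauge_hole2 below 0.008 m and z of bushing_r in the frame of gauge_hole2 below -0.005 m) or (horizontal distance between bushing_r and gauge_hole3 below 0.008 m and z of bushing_r in the frame of gauge_hole3 below -0.005 m) or (horizontal distance between bushing_r and gauge_hole4 below 0.008 m and z of bushing_r in the frame of gauge_hole4 below -0.005 m) or (horizontal distance between bushing_p and gauge_hole3 below 0.008 m and z of bushing_p in the frame of gauge_hole3 below -0.005 m) or (horizontal distance between bushing_p and gauge_hole4 below 0.008 m and z of bushing_p in the frame of gauge_hole4 below -0.005 m) or (horizontal distance between bushing_q and gauge_hole4 below 0.008 m and z of bushing_q in the frame of gauge_hole4 below -0.005 m)).
It fails at once if a bushing is pressed on the gauge plate with more than 25 N (contact force between any of bushing_r, bushing_p, bushing_q and gauge above 25 N).
It fails at once if a bushing standing in the tray is moved ((horizontal distance between bushing_r and tray below 0.07 m and height (world z) of bushing_r below 0.06 m and distance of bushing_r from where it was at the start of the episode above 0.02 m) or (horizontal distance between bushing_p and tray below 0.07 m and height (world z) of bushing_p below 0.06 m and distance of bushing_p from where it was at the start of the episode above 0.02 m) or (horizontal distance between bushing_q and tray below 0.07 m and height (world z) of bushing_q below 0.06 m and distance of bushing_q from where it was at the start of the episode above 0.02 m)).
It fails at once if one of the other things on the bench is moved by more than 25 mm (distance of any of spool, screwdriver, cup, pliers from where it was at the start of the episode above 0.025 m).
It also fails if it takes over 61 s, if anything falls off the work surface, if the arm or the gripper's body presses on something with over 40 N, if the wrist force passes 120 N, or if a joint passes its speed limit or range.

### The arm

A 6-joint arm with a two-finger parallel gripper is mounted at the origin on the work surface. World frame = base frame: x ahead of the robot, y to its left, z up, the work surface at z = 0. Lengths are in m, angles in degrees, forces in N, time in s.
With the tool pointing down it reaches from about 0.35 to 0.875 m from the base axis. Payload 15.5 kg.
Tool frame: the origin (TCP) lies midway between the tips of the shut fingers; the grasp point (between the pads) lies 19 mm behind it (env.grip_point_offset is the distance from the TCP to the grasp point, in m); z points along the fingers, y is the line along which they close (so a half turn about z gives the same grasp; the last joint's range is limited). The gripper opens to 85 mm and grips with 20 to 120 N. Pads are 22 mm wide; open, the fingers measure 114 mm over their backs; the gripper's body (76 mm by 85 mm) begins 54 mm behind the grasp point. The pads swing forward as they close: fully open they stand 13 mm farther back than shut.
Start: joints at [69.815, 28.281, 77.091, -0, 74.628, -5.472], TCP at [0.159, 0.605, 0.206] pointing down, gripper open.
Joint ranges: [-166.48, 166.48], [-47.26, 123.95], [12.59, 153.08], [-70.14, 250.14], [6.76, 159.57], [-176.63, 176.63]. Speed limits (degrees/s): [108.29, 108.29, 147.25, 172.46, 172.46, 172.46].

### API

Orientations are given as a 3x3 rotation matrix whose columns are the frame's x, y, z axes.
In Python, from workcell import env, telemetry, viewer gives the robot as it stands. Calls block until the motion is done:
- env.reach(position, orientation): joint-space move of the TCP to a pose.
- env.line_to(position, attitude=None, velocity=0.15, guard=None): straight line of the TCP; attitude=None keeps the orientation; velocity is the mean speed in m/s. With guard (N) it stops when the force on the tool has changed by that much, and returns True; else False.
- env.move_j(angles): joint-space move.
- env.command_gripper(opening, squeeze=None): finger opening in m; squeeze is the grip in N (None keeps the last); returns when the fingers have stopped.
- env.wait(seconds).
- env.ik(position, orientation): joint angles nearest the present ones, or None.
- telemetry.sense(): the state.
- viewer.grab_frame(name): name is "side" or "top"; returns a dict with "img" (384x512x3 uint8, red, green, blue), "camera_matrix" (3x3 intrinsics, pixels), "cam_to_world" (4x4, takes a point from camera to world coordinates). Camera axes: x right, y down, z forward; pixel columns grow to the right and rows downward; lengths in m; the calibration is good to about 2 mm. A picture is of the moment at which its call begins. There is no depth.
A pose or a line that the arm cannot do raises env.PlanningError and nothing moves.
- env.hand_in(): hands the job in; it is judged then, once.
Trained networks look in the newest picture that a camera, given by its name, has taken for a name from the list of things; names that differ only in an ending like _2 or _b are one class to them, and where a whole thing is asked for, a point or a joint stands for the part that bears it (a point fixed in the world has none). Each returns a list of dicts, best first, with "conf" (0 to 1); they miss things now and then, are a little off and sometimes report something else, mostly with a low value. They report only what shows in the picture. A call takes as long as a camera call. They do not tell look-alikes from the thing itself.
- viewer.boxes_of(camera, query): "rect" ([left, top, width, height] in pixels, round what is visible of it).
- viewer.spot_point(camera, query): "uv" ([column, row] in pixels: a listed point, or the origin of a listed thing).
The state is a dict: "time_s": time; "joint_positions": joint angles; "joint_velocities": joint speeds; "tau": joint torques, N m; "tcp_pos": TCP position; "orientation": TCP orientation; "ft_force": force on the tool from outside, world axes, zero at the start; "wrist_torque": the same for the moment, N m; "gripper_width": finger opening in m; "finger_force": force on a finger pad.
Only numpy, scipy, OpenCV 4.12 (cv2) and the standard library are available. Lean on these libraries where they do the work, as an engineer would, in place of code of your own. Each camera call takes 0.05 s, during which the arm holds its last target. There are 200 camera calls.

## Working session

There is one attempt and no reset: what is moved stays moved. The work goes in short steps, each a Python script; the robot and the scene stay as the last script left them, time stands still between calls to the robot, and variables do not carry over. Pictures are saved under pics/ and viewed, at most 10 in all, crops included, and the job is handed in when it is done.

```bash
mkdir -p pics; ls
cat > h.py <<'E'
import numpy as np, cv2
from workcell import env, telemetry, viewer
def ray(f,uv):
    K=f["camera_matrix"];T=np.array(f["cam_to_world"])
    d=T[:3,:3]@np.linalg.inv(K)@np.array([uv[0],uv[1],1.]);return T[:3,3],d
def at_z(f,uv,z):
    o,d=ray(f,uv);return o+d*(z-o[2])/d[2]
def proj(f,p):
    T=np.linalg.inv(f["cam_to_world"]);q=np.array(f["camera_matrix"])@(T[:3,:3]@np.array(p)+T[:3,3]);return q[:2]/q[2]
def save(f,n):
    cv2.imwrite(f"pics/{n}.png",cv2.cvtColor(f["img"],cv2.COLOR_RGB2BGR))
def tri(fa,a,fb,b):
    A=[];B=[]
    for f,u in((fa,a),(fb,b)):
        o,d=ray(f,u);d=d/np.linalg.norm(d);P=np.eye(3)-np.outer(d,d);A.append(P);B.append(P@o)
    return np.linalg.lstsq(np.vstack(A),np.hstack(B),rcond=None)[0]
E
python3 - <<'E'
from h import *
np.set_printoptions(precision=4,suppress=True)
F={}
for c in("top","side"):
    f=F[c]=viewer.grab_frame(c); save(f,c+"0"); print(c,np.array(f["cam_to_world"]),f["camera_matrix"][0])
    z=dict(bushing_p=.004,mat=0,tray=0,gauge=0,**{f"gauge_hole{i}":.032 for i in range(5)})
    for n in z:
        for r in viewer.spot_point(c,n)[:4]:
            print(c,n,round(r["conf"],2),np.array(r["uv"]),at_z(f,r["uv"],z[n])[:2])
print(telemetry.sense()["orientation"])
b=np.vstack([cv2.cvtColor(F[c]["img"],cv2.COLOR_RGB2BGR) for c in F]);
E
```

```text
pics
top [[-0.008  -0.9922  0.1247  0.3534]
 [-0.9999  0.0089  0.0062  0.0126]
 [-0.0073 -0.1246 -0.9922  1.13  ]
 [ 0.      0.      0.      1.    ]] [397.2883   0.     255.0341]
top bushing_p 0.74 [331.6 213.3] [ 0.4244 -0.1965]
top bushing_p 0.74 [187.2 254.1] [0.3135 0.2113]
top bushing_p 0.7 [319.4 174.2] [ 0.5368 -0.1652]
top bushing_p 0.67 [181.9 215.2] [0.4227 0.2278]
top mat 0.78 [184.9 214.5] [0.4248 0.22  ]
top tray 0.86 [317.7 209.2] [ 0.4367 -0.1581]
top gauge 0.56 [253.1 151.7] [0.6054 0.0244]
top gauge_hole0 0.82 [288.6 146.4] [ 0.6125 -0.0762]
top gauge_hole0 0.73 [217.9 148.7] [0.6078 0.1234]
top gauge_hole0 0.67 [250.3 147.6] [0.6101 0.0319]
top gauge_hole0 0.66 [268.  147.3] [ 0.6105 -0.018 ]
top gauge_hole1 0.82 [288.6 146.4] [ 0.6125 -0.0762]
top gauge_hole1 0.73 [217.9 148.7] [0.6078 0.1234]
top gauge_hole1 0.67 [250.3 147.6] [0.6101 0.0319]
top gauge_hole1 0.66 [268.  147.3] [ 0.6105 -0.018 ]
top gauge_hole2 0.82 [288.6 146.4] [ 0.6125 -0.0762]
top gauge_hole2 0.73 [217.9 148.7] [0.6078 0.1234]
top gauge_hole2 0.67 [250.3 147.6] [0.6101 0.0319]
top gauge_hole2 0
[... 1488 characters left out ...]
hole2 0.79 [305.5 191.1] [ 0.6184 -0.0661]
side gauge_hole2 0.66 [256.5 157.1] [0.6002 0.1216]
side gauge_hole2 0.63 [268.3 161.8] [0.6142 0.0861]
side gauge_hole2 0.61 [278.8 175.3] [0.6019 0.0223]
side gauge_hole3 0.79 [305.5 191.1] [ 0.6184 -0.0661]
side gauge_hole3 0.66 [256.5 157.1] [0.6002 0.1216]
side gauge_hole3 0.63 [268.3 161.8] [0.6142 0.0861]
side gauge_hole3 0.61 [278.8 175.3] [0.6019 0.0223]
side gauge_hole4 0.79 [305.5 191.1] [ 0.6184 -0.0661]
side gauge_hole4 0.66 [256.5 157.1] [0.6002 0.1216]
side gauge_hole4 0.63 [268.3 161.8] [0.6142 0.0861]
side gauge_hole4 0.61 [278.8 175.3] [0.6019 0.0223]
[[-0.9672  0.254  -0.    ]
 [ 0.254   0.9672  0.    ]
 [ 0.      0.     -1.    ]]
```

View pics/top0.png

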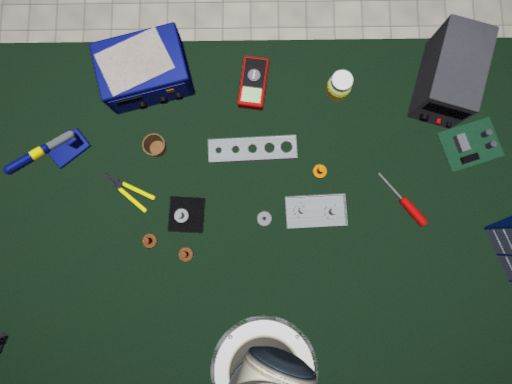

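View pics/side0.png

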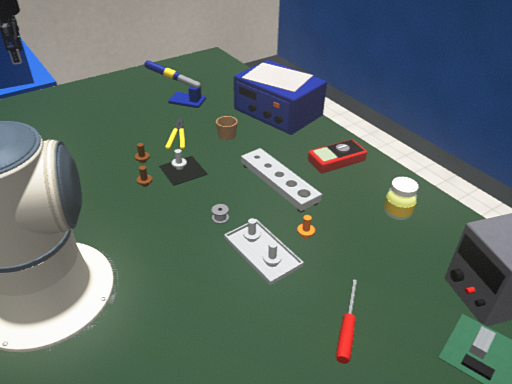

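View crops.

The top view shows the mat bushing (aluminium) at px (181,215) and the gauge with its smallest hole at (218,150) and largest at (286,147). The tray with the other two is at (317,211). Brown look-alikes are at (149,240) and (185,254), and an orange one at (319,171). The side view agrees, with the bushing at (179,160) and the gauge between (257,156) and (304,194). Next I'll look at enlarged crops.

Run:
```python
import cv2,numpy as np
a=cv2.imread('pics/top0.png');b=cv2.imread('pics/side0.png')
R=lambda i,k:cv2.resize(i,None,fx=k,fy=k,interpolation=cv2.INTER_NEAREST)
c=np.zeros((600,800,3),np.uint8)
t=R(a[130:170,203:303],8);c[:320]=t
s=R(b[144:214,236:326],4);c[320:600,:360]=s
u=R(a[195:235,163:208],6);c[340:580,370:640]=u
v=R(b[145:187,160:187],6);c[340:592,638:800]=v
cv2.imwrite('pics/crop.png',c)
```

```text
(no output)
```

View pics/crop.png

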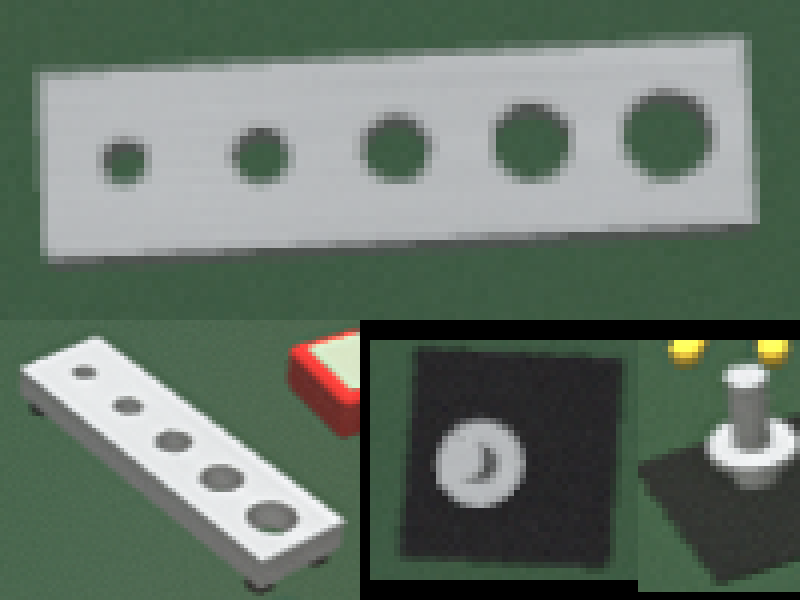

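The crops show clean hole outlines on the bright plate, and the bushing's flange is at about top px (181.3,215.5). I'll fit both to sub-pixel accuracy.

```bash
cat >> h.py <<'E'
def holes(f,roi,thr,amin=15,k=8):
    """hole centres in px, by dark contours inside the bright plate"""
    l,t,r,b=roi
    g=cv2.cvtColor(f["img"],cv2.COLOR_RGB2GRAY)[t:b,l:r]
    g=cv2.resize(g,None,fx=k,fy=k,interpolation=cv2.INTER_CUBIC)
    m=(g>thr).astype(np.uint8)
    cs,h=cv2.findContours(m,cv2.RETR_CCOMP,cv2.CHAIN_APPROX_NONE)
    out=[]
    for c,hh in zip(cs,h[0]):
        a=cv2.contourArea(c)/k/k
        if hh[3]>=0 and a>amin:
            M=cv2.moments(c);out.append([(M["m10"]/M["m00"]+.5)/k-.5+l,(M["m01"]/M["m00"]+.5)/k-.5+t,a])
    return np.array(sorted(out))
def fitrow(f,uv,z=.032):
    P=np.array([at_z(f,u,z)[:2] for u in uv]);s=np.arange(5)*.048-.096
    c=P.mean(0);d=(s[:,None]*(P-c)).sum(0)/(s@s)
    return c,d,P-(c+s[:,None]*d)
E
python3 - <<'E'
from h import *
np.set_printoptions(precision=4,suppress=True)
for c,roi,thr in(("top",(203,130,303,170),140),("side",(236,144,326,214),185)):
    f=viewer.grab_frame(c);H=holes(f,roi,thr,8);print(c,H)
    if len(H)==5:
        m,d,r=fitrow(f,H[:,:2]);print("centre",m,"dir",d,np.linalg.norm(d),"yaw",np.degrees(np.arctan2(d[1],d[0])));print(r*1e3)
        print([ (m+(i-2)*.048*d/np.linalg.norm(d)) for i in range(5)])
    if c=="top":
        g=cv2.cvtColor(f["img"],cv2.COLOR_RGB2GRAY)[203:228,168:195]
        g=cv2.resize(g,None,fx=8,fy=8,interpolation=cv2.INTER_CUBIC)
        cs,_=cv2.findContours((g>110).astype(np.uint8),cv2.RETR_EXTERNAL,cv2.CHAIN_APPROX_NONE)
        cc=max(cs,key=cv2.contourArea);e=cv2.fitEllipse(cc);u=(np.array(e[0])+.5)/8-.5+[168,203]
        print("flange",u,np.array(e[1])/8,at_z(f,u,.024))
    if c=="side":
        # flange silhouette + stem top of mat bushing
        g=cv2.cvtColor(f["img"],cv2.COLOR_RGB2GRAY)
        print(proj(f,[.4227,.2278,.024]),proj(f,[.4227,.2278,.060]))
        print(g[148:176,168:192])
E
```

```text
top [[218.0834 149.7524  26.75  ]
 [235.1385 148.9429  41.1562]
 [252.0411 148.1148  58.6172]
 [268.986  147.2435  78.7891]
 [285.9629 146.3811 102.3203]]
centre [0.6086 0.027 ] dir [ 0.041  -0.9977] 0.9985478634355532 yaw -87.64786133262483
[[ 0.0669  0.1106]
 [-0.0354 -0.1626]
 [-0.08   -0.0003]
 [-0.0015  0.0461]
 [ 0.05    0.0063]]
[array([0.6047, 0.1229]), array([0.6067, 0.075 ]), array([0.6086, 0.027 ]), array([ 0.6106, -0.0209]), array([ 0.6126, -0.0689])]
flange [180.8369 215.1308] [14.292  14.7525] [0.4216 0.2269 0.024 ]
side [[256.6039 156.6248  17.4375]
 [267.5258 165.0451  28.375 ]
 [278.895  173.8977  44.4766]
 [290.9559 183.1303  64.2188]
 [303.5822 192.8909  89.3281]]
centre [0.6058 0.0271] dir [ 0.0429 -1.0017] 1.0026156352006939 yaw -87.54881283728956
[[ 0.0209  0.0459]
 [ 0.0551 -0.0387]
 [-0.1525 -0.0446]
 [ 0.0562  0.0219]
 [ 0.0204  0.0155]]
[array([0.6017, 0.123 ]), array([0.6038, 0.0751]), array([0.6058, 0.0271]), array([ 0.6079, -0.0208]), array([ 0.6099, -0.0688])]
[179.9443 161.2654] [178.7532 150.1258]
[[124 107  92  88  88  88  83  93  92 100 100  98 114 1
[... 2073 characters left out ...]
54  52  51  56  56  52  52  64  96 102 103  90  75  61  52  54  54
   51  52  55  56  52  55]
 [ 56  52  55  53  54  53  54  52  52  54  59  53  52  52  51  51  54  51
   53  53  53  50  57  52]
 [ 55  52  53  50  52  54  53  49  53  50  49  53  53  53  56  55  56  55
   53  55  55  52  56  52]
 [ 56  55  54  55  52  51  52  56  53  54  52  54  49  51  55  53  52  54
   52  53  55  55  52  54]
 [ 51  52  54  54  55  53  53  54  52  54  54  52  55  52  51  53  56  51
   51  51  56  55  54  54]
 [ 54  52  51  55  52  55  54  50  57  51  54  52  55  53  52  53  54  51
   53  53  52  54  52  53]
 [ 55  54  55  55  55  56  54  53  54  52  51  56  49  53  52  52  53  53
   54  55  55  56  53  54]]
```

```bash
cat >> h.py <<'E'
def down(a):
    y=np.array([np.cos(np.radians(a)),np.sin(np.radians(a)),0]);z=np.array([0,0,-1.]);return np.column_stack([np.cross(y,z),y,z])
def flange(f,guess,thr=110,z=.024,w=13):
    u,v=np.round(proj(f,[*guess,z])).astype(int)
    g=cv2.cvtColor(f["img"],cv2.COLOR_RGB2GRAY)[v-w:v+w,u-w:u+w]
    g=cv2.resize(g,None,fx=8,fy=8,interpolation=cv2.INTER_CUBIC)
    cs,_=cv2.findContours((g>thr).astype(np.uint8),cv2.RETR_EXTERNAL,cv2.CHAIN_APPROX_NONE)
    c=max(cs,key=cv2.contourArea);e=cv2.fitEllipse(c);p=(np.array(e[0])+.5)/8-.5+[u-w,v-w]
    return p,at_z(f,p,z)[:2],np.array(e[1])/8
E
python3 - <<'E'
from h import *
np.set_printoptions(precision=4,suppress=True)
S=telemetry.sense
x,y=.4205,.2269
env.reach([x,y,.13],down(90))
env.line_to([x,y,.030],velocity=.12)
env.command_gripper(.010,20);s=S();print(s["time_s"],s["tcp_pos"],s["gripper_width"],s["finger_force"])
env.command_gripper(.045)
env.line_to([x,y,.09],velocity=.15)
env.reach([x,y,.09],down(0))
env.line_to([x,y,.030],velocity=.12)
env.command_gripper(.010,20);s=S();print(s["time_s"],s["tcp_pos"],s["gripper_width"],s["finger_force"],s["orientation"][:,1])
env.command_gripper(.045)
env.line_to([x,y,.12],velocity=.2)
j=S()["joint_positions"];print(j);j=np.array(j);j[0]+=35;j[1]-=15
env.move_j(j)
for c in("top","side"):
    f=viewer.grab_frame(c);save(f,c+"1")
    print(c,flange(f,(x,y),110 if c=="top" else 135), proj(f,[x,y,.024]),proj(f,[x,y,.06]))
print(S()["time_s"])
b=[cv2.imread(f"pics/{c}1.png")[100:300,110:310] for c in("top","side")]
cv2.imwrite("pics/v1.png",cv2.resize(np.hstack(b),None,fx=2,fy=2))
E
```

```text
4.425 [0.4206 0.2269 0.0301] 0.01623215336182321 19.478000700473785
7.85 [0.4211 0.2271 0.0307] 0.015992671774924194 19.48155015707016 [1.     0.0001 0.0014]
[ 21.186   23.3241 103.4085  -0.0008  53.2498  21.1853]
top (array([180.8609, 215.1285]), array([0.4217, 0.2269]), array([14.3038, 14.7285])) [180.8382 215.5429] [178.2672 214.7547]
side (array([178.6025, 162.0175]), array([0.4181, 0.2266]), array([ 8.6028, 15.0725])) [179.3657 161.6841] [178.1624 150.5384]
10.1417
```

View pics/v1.png

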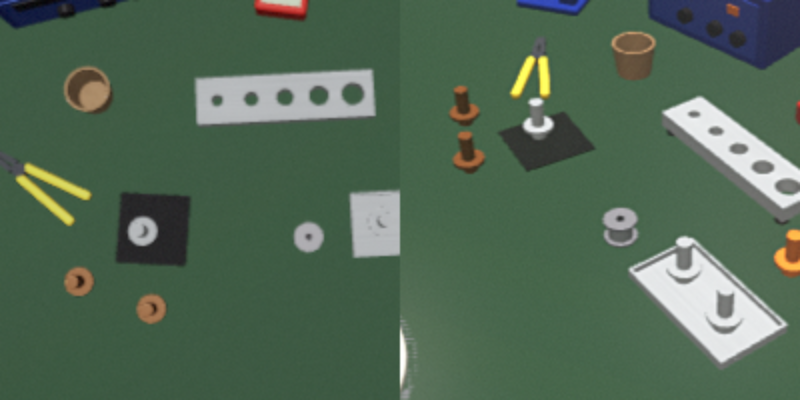

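The bushing hardly moved during the centring grasps. It sits at about (0.421, 0.227) in robot coordinates, so I can correct the camera offsets: gauge centre ≈ (0.608, 0.027). Its nose looks like about 20 mm in the side view. Now I'll pick it up and try hole 1.

```bash
cat >> h.py <<'E'
C=np.array([.6080,.0271]);D=np.array([.0418,-.9991])
hole=lambda i:C+(i-2)*.048*D
def st(tag):
    s=telemetry.sense();print(tag,round(s["time_s"],2),s["tcp_pos"],s["ft_force"],round(s["gripper_width"],4),np.round(s["wrist_torque"],2));return s
E
python3 - <<'E'
from h import *
np.set_printoptions(precision=4,suppress=True)
x,y=.4209,.2269
env.reach([x,y,.10],down(0))
env.line_to([x,y,.030],velocity=.12)
env.command_gripper(.010,50);st("grip")
env.line_to([x,y,.12],velocity=.12);st("lift")
h=hole(0)
env.reach([*h,.10],down(0))
env.line_to([*h,.066],velocity=.08);env.wait(.2);st("above")
f=viewer.grab_frame("side");save(f,"side2")
hit=env.line_to([*h,.050],velocity=.01,guard=4);st(hit);env.wait(.25);st("rest")
f=viewer.grab_frame("side");save(f,"side3")
b=[cv2.imread(f"pics/side{i}.png")[110:210,215:315] for i in(2,3)]
cv2.imwrite("pics/v2.png",cv2.resize(np.hstack(b),None,fx=4,fy=4,interpolation=cv2.INTER_CUBIC))
E
```

```text
grip 12.51 [0.4214 0.2271 0.0308] [-1.8823 -0.0265  9.9829] 0.014 [0.07 0.19 0.04]
lift 13.41 [0.4206 0.2268 0.1195] [ 0.0594  0.5574 -1.1375] 0.0143 [ 0.01 -0.02 -0.05]
above 15.04 [0.6043 0.123  0.0665] [-0.1813  0.0928 -1.3132] 0.0138 [ 0.05 -0.02 -0.03]
True 16.02 [0.604  0.123  0.0572] [0.9846 0.352  4.095 ] 0.0143 [-0.   -0.08 -0.02]
rest 16.27 [0.6039 0.123  0.0572] [1.8554 0.3928 3.4388] 0.0141 [-0.03 -0.27  0.05]
```

View pics/v2.png

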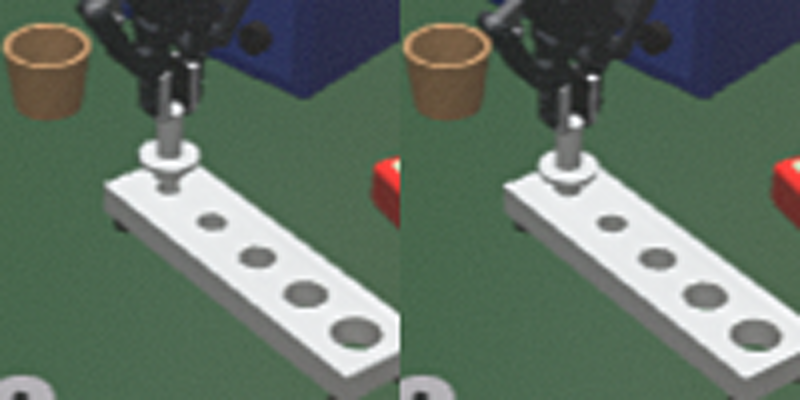

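Hole 1 refused it: contact at TCP z = 0.057 with about 4.7 N, which fits a nose of 20 mm or more. The picture shows the nose resting on the first hole, with a slight side force towards +x. Next is hole 2.

Run:
```python
from h import *
np.set_printoptions(precision=4,suppress=True)
p=telemetry.sense()["tcp_pos"]
env.line_to([*hole(0),.075],velocity=.08)
h=hole(1)+[.0005,0]
env.line_to([*h,.075],velocity=.1)
env.line_to([*h,.063],velocity=.06);env.wait(.2);st("above")
hit=env.line_to([*h,.0435],velocity=.01,guard=4);st(hit);env.wait(.2);s=st("rest")
f=viewer.grab_frame("side");save(f,"side4")
cv2.imwrite("pics/v3.png",cv2.resize(cv2.imread("pics/side4.png")[110:210,215:315],None,fx=4,fy=4,interpolation=cv2.INTER_CUBIC))
```

```text
above 17.88 [0.6066 0.0752 0.0631] [ 0.4343 -0.1597 -0.9721] 0.0141 [ 0.03 -0.08 -0.  ]
True 19.66 [0.6063 0.075  0.0438] [-0.3929  0.0384  3.532 ] 0.0135 [-0.01 -0.1  -0.04]
rest 19.86 [0.6063 0.0751 0.0436] [0.666  0.1804 4.9469] 0.0139 [-0.02 -0.21 -0.02]
```

View pics/v3.png

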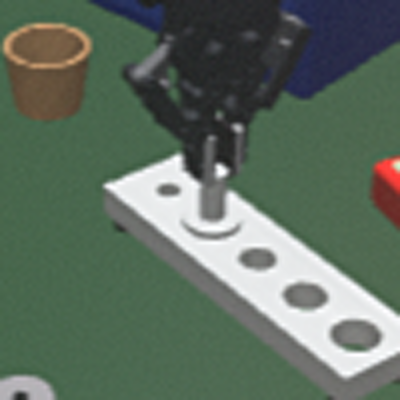

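It went into hole 2: TCP z = 0.0437 and the flange lies on the plate. I'll release it, retreat and check.

Run:
```python
from h import *
np.set_printoptions(precision=4,suppress=True)
p=np.array(telemetry.sense()["tcp_pos"])
env.line_to(p+[0,0,.001],velocity=.01)
env.command_gripper(.05);st("open")
env.line_to(p+[0,0,.13],velocity=.12)
j=np.array(telemetry.sense()["joint_positions"]);j[0]+=40;j[1]-=10;env.move_j(j);env.wait(.3);st("away")
a=[]
for c,r in(("top",(203,120)),("side",(225,130))):
    f=viewer.grab_frame(c);save(f,c+"5");a.append(cv2.imread(f"pics/{c}5.png")[r[1]:r[1]+80,r[0]:r[0]+100])
    print(c,flange(f,hole(1),200 if c=="side" else 140,z=.038)[1])
    print([np.round(q["uv"]) for q in viewer.spot_point(c,"bushing_p")])
cv2.imwrite("pics/v4.png",cv2.resize(np.hstack(a),None,fx=4,fy=4,interpolation=cv2.INTER_CUBIC))
```

```text
open 20.61 [0.6062 0.075  0.0445] [ 0.0883 -0.3579  0.3768] 0.0499 [-0.04  0.02 -0.01]
away 23.72 [0.4203 0.45   0.2795] [ 0.3559 -0.1625 -0.1203] 0.0499 [-0.04  0.06 -0.  ]
top [0.6051 0.0763]
[array([330., 210.]), array([239., 149.]), array([187., 250.]), array([158., 148.]), array([302., 210.]), array([314., 210.]), array([149., 238.]), array([318., 174.])]
side [0.6019 0.0775]
[array([144., 182.]), array([266., 169.]), array([304., 237.]), array([143., 161.]), array([273., 260.]), array([252., 240.])]
```

View pics/v4.png

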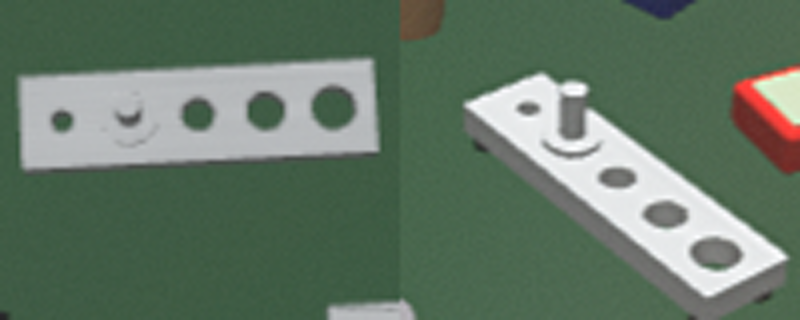

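The bushing stands upright in hole 2 with its flange down on the plate (side px ≈ (268,166)), and the gripper is clear of it.

```bash
python3 -c "
from workcell import env
print(env.hand_in())"
```

```text
the job is handed in; nothing more can be done
None
```

The bushing from the mat was refused by hole 1 and went into hole 2 (its nose is 20 mm); it was left standing there, flange down, with about 6 N as the highest force I read, and the job is handed in, but no verdict came back.

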